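# Open the gearbox: quarter-turn the cover's cam fasteners

### The arm

A 6-joint arm with a two-finger parallel gripper is mounted at the origin on a cart in front of the work surface, level with it; the furniture and walls round the work are solid. World frame = base frame: x ahead of the robot, y to its left, z up, the work surface at z = 0. Lengths are in m, angles in rad, forces in N, time in s.
With the tool pointing down it reaches from about 0.375 to 0.975 m from the base axis. Payload 3.8 kg.
Tool frame: the origin (TCP) lies on the mounting face of the last link; the fingertips stand 173 mm ahead of it and the grasp point (between the pads) lies 155 mm ahead of it (bot.hold_point_z is the distance from the TCP to the grasp point, in m); z points along the fingers, y is the line along which they close (so a half turn about z gives the same grasp; the last joint's range is limited). The gripper opens to 85 mm and grips with 20 to 120 N. Pads are 22 mm wide; open, the fingers measure 114 mm over their backs; the gripper's body (76 mm by 85 mm) begins 54 mm behind the grasp point. The pads swing forward as they close: fully open they stand 13 mm farther back than shut.
Start: joints at [1.093, 0.264, 1.604, -0, 1.274, -0.037], TCP at [0.288, 0.61, 0.405] pointing down, gripper open.
Joint ranges: [-2.63, 2.63], [-0.94, 2.18], [0.31, 2.57], [-1.31, 4.45], [0, 2.66], [-2.55, 2.55]. Speed limits (rad/s): [2.57, 2.57, 3.14, 3.14, 3.14, 3.14].

### API

Orientations are given as a rotation vector (axis times angle).
In Python, from workcell import bot, optics gives the robot as it stands.
- The arm moves only by the shell command python3 -m jog 'ROWS' [OPENING] [FORCE]. ROWS is JSON, a list of rows, each an object of numbers: "dx", "dy", "dz": the shift along the tool's x, y, z in mm; "ax", "ay", "az": the turn, a rotation vector about the tool's x, y, z in degrees. A call has 1 to 20 rows; each row shifts and turns the commanded pose from where the row before left it, along the tool's axes as they then stand; what a row does not reach is not made up. A row lasts 1/12 s, in which the tool goes at most 41.7 mm and 7.16 degrees, less where a joint would pass 70% of its speed; a pose out of reach is approached as far as the arm can. A call with a gripper value outside its range is refused whole. OPENING is the opening, from 0 (shut) to 1 (fully open), set as the call begins (- or left out, the last holds). The fingers move at their own pace and stop on an object; FORCE is the grip in N (left out, the last holds). Time passes only in rows, so rows that do not move let the fingers close. It gives the time, the measured TCP pose, the force, the opening and the grip force at its end, in the units of the state.
- bot.read_state(): the state, without advancing time (a new reading comes with each control period).
- optics.read_camera(name): name is "side" or "top" or "wrist"; returns a dict with "img" (480x640x3 uint8, red, green, blue), "vertical_fov" (degrees; the focal length in pixels is half the picture's height over the tangent of half this angle, whatever the lens; pixels are square), "cx", "cy" (the principal point, pixels), "R" (3x3) and "t" (3): a world point X has camera coordinates R X + t; the wrist camera has in their place "tool_from_camera" (4x4, takes a point from camera to tool coordinates, whose origin is the TCP and whose axes are the flange's). Camera axes: x right, y down, z forward; pixel columns grow to the right and rows downward; lengths in m; the calibration is good to about 2 mm. A picture is of the moment at which its call begins: read the wrist's pose just before it. There is no depth.
- bot.finish_job(): hands the job in; it is judged then, once.
The state is a dict: "time": time; "q": joint angles; "joint_vel": joint speeds; "joint_torque": joint torques, N m; "tool_pos": TCP position; "tcp_rot": TCP orientation; "wrist_force": force on the tool from outside, world axes, zero at the start; "torque": the same for the moment, N m; "width": opening from 0.0 (shut) to 1.0 (fully open); "grip_force": force on a finger pad.
Only numpy, scipy, OpenCV 4.12 (cv2) and the standard library are available. Lean on these libraries where they do the work, as an engineer would, in place of code of your own. Each camera call takes 0.05 s, during which the arm holds its last target. There are 200 camera calls.

### The job

Open the blue gearbox: with the red-handled driver, give both yellow slotted fasteners a quarter turn anticlockwise until their heads line up with the holes in the cover, and put the driver back upright in its wooden stand. Lift the loosened cover off by its black grip bar and lay it gently, flat and grip upward, in the middle of the black rubber mat. Do not turn the fasteners with the fingers, and leave the loose jar, flange, bracket and tape where they are.

Things in the scene. Friction and masses are not known exactly. Their poses are not given: they have to be found in the camera images.
- driver: stubby flat-blade driver, 115 mm tall, 150 g, at the start blade down in its stand. Origin: middle of the blade's lower end; z points up to the handle. Blade: 22 mm wide along x, 5 mm thick along y (4 mm at the end), 16 mm long; then a 12 mm round shank; black disc collar 44 mm across from z = 45 to 50 mm; red handle from z = 50 to 115 mm
- driver_grip (a point): where to pinch the driver: in the red handle, 85 mm above the blade's end, axes as the driver's. The handle is 36 mm along x and 28 mm along y; its flat sides face +-y, so close the fingers along y, from above
- stand: wooden block 70 x 70 x 55 mm, fixed, with an upright square hole 32 x 32 mm in its middle. Origin: centre of its underside (on the bench). The driver drops in blade down until its collar rests on the block's top, the blade's end then 10 mm above the bench; it can stand at any yaw
- housing: blue gearbox housing, 150 mm along its x, 188 mm along its y, 62 mm high, fixed to the bench. Origin: centre of its underside. Open on top; the cover lies in it, 2 mm of play all round. The two fasteners stand on the housing at x = 0, y = +53 mm (left) and y = -53 mm (right)
- left_head (a point): yellow oblong head of the left fastener (housing y = +53 mm): 44 mm along x, 20 mm along y, 12 mm high. Origin: centre of its underside, on the turning axis, 61.5 mm above the bench; z up. One slot in its top, along the head's x: 28 mm long, 8 mm wide (its lips slope out to 13 mm), 9 mm deep, floor 3 mm above the origin. Turns at about 0.12 N m
- right_head (a point): yellow oblong head of the right fastener (housing y = -53 mm), the same as left_head
- cam_left (a joint): turn of the left fastener, rad, anticlockwise from above positive; range 0 to 1.6 with stops. 0: head along the housing's y, across its hole, cover locked. 1.57: head along the housing's x, in line with its hole, cover free (free from about 1.3 up). It stays where it is left
- cam_right (a joint): turn of the right fastener, the same as cam_left
- cover: loose aluminium cover plate, 110 mm along its x, 160 mm along its y, 6 mm thick, 350 g, with two oblong holes (50 mm along x, 28 mm along y, at y = +-53 mm) round the fasteners. Origin: centre of its underside, at the start 54 mm above the bench with axes along the housing's; z up
- cover_grip (a point): middle of the cover's black grip bar: 52 mm long along the cover's y, 14 mm wide along its x, 12 mm high, its middle 34 mm above the cover's underside and its lower edge 22 mm clear of the plate's top at the middle; pinch it along the cover's x from above
- mat: black rubber mat on the bench, 170 mm along its x, 220 mm along its y, 4 mm thick, fixed. Origin: centre of its underside
- jar: loose clear jar with a red lid, 68 mm across, 84 mm high; bystander. Origin: centre of its underside
- flange: loose grey-white flange, 64 mm across, 24 mm high; bystander. Origin: centre of its underside
- bracket: loose sheet-metal angle bracket, 55 x 42 x 50 mm; bystander. Origin: centre of its underside
- tape: loose roll of black tape, 55 mm across, 19 mm high; bystander. Origin: centre of its underside
Things that resemble listed ones, but are neither listed nor needed, are in the scene too. There is more than one size of the stand; the one meant has the size given above.

How it is judged:
On the way, in this order (a step that is already met when the one before it is completed fails the run):
1. both fasteners are turned to the free position (value of joint each of cam_left, cam_right above 1.25 rad), for 0.2 s.
2. the cover is lifted clear of the fasteners (height (world z) of cover above 0.08 m), for 0.1 s.
At the end, for the whole second after the job is handed in: Both fasteners stand in the free position (joints above 1.25 rad); the cover lies flat, grip up (tilt under 0.1 rad), at rest on the mat, its centre within 45 mm of the mat's centre; the driver stands at rest in its stand, blade down (collar down to within 8 mm of the block, tilt under 0.15 rad) (all of step 1 and horizontal distance between cover and mat below 0.045 m and height (world z) of cover below 0.01 m and angle between cover's own z axis and vertical below 0.1 rad and linear speed of each of cover, driver below 0.02 m/s and horizontal distance between driver and stand below 0.015 m and height (world z) of driver below 0.018 m and angle between driver's own z axis and vertical below 0.15 rad); the robot touches nothing.
It fails at once if a fastener is handled with the fingers (over 3 N) (contact force between the fingers and cam_left above 3 N or contact force between the fingers and cam_right above 3 N).
It fails at once if the cover is dropped (moves faster than 0.7 m/s out of the fingers) (linear speed of cover above 0.7 m/s and contact force between the fingers and cover below 0.3 N).
It fails at once if the jar, flange, bracket or tape is moved by more than 30 mm (distance of any of jar, flange, bracket, tape from where it was at the start of the episode above 0.03 m).
It also fails if it takes over 72 s, if anything falls off the work surface, if the arm or the gripper's body presses on something with over 40 N, if the wrist force passes 120 N, or if a joint passes its speed limit or range.

## Working session

There is one attempt and no reset: what is moved stays moved. The work goes in short steps, Python scripts to look and compute and a shell command to move; the robot and the scene stay as the last step left them, time stands still between calls to the robot, and variables do not carry over. Pictures are saved under pics/ and viewed, at most 10 in all, crops included, and the job is handed in when it is done.

```bash
mkdir -p pics; ls
python3 - <<'E'
from workcell import bot, optics
import cv2, pickle
s=bot.read_state(); print(s)
d={}
for n in("top","side","wrist"):
    c=optics.read_camera(n); d[n]=c
    cv2.imwrite(f"pics/{n}0.png",c["img"][:,:,::-1])
    print(n,{k:v for k,v in c.items() if k!="img"})
pickle.dump((s,d),open("d0.pkl","wb"))
E
```

```text
pics
{'time': 0.0, 'q': array([ 1.09311087e+00,  2.64760462e-01,  1.60537739e+00,  4.27241171e-06,
        1.27370732e+00, -3.68954027e-02]), 'joint_vel': array([-0.0001817 ,  0.0010778 , -0.00149507, -0.00053483, -0.00020582,
        0.00037591]), 'joint_torque': array([-3.59966807e-04, -5.15117812e+01, -3.67305386e+01, -4.81179086e-05,
        1.30140755e-02, -1.56828509e-05]), 'tool_pos': array([0.28783104, 0.61017427, 0.40335484]), 'tcp_rot': array([-0.68667497, -3.06503578,  0.00341953]), 'wrist_force': array([-0.02037854,  0.27279642, -0.04365171]), 'torque': array([ 0.01079698, -0.036004  , -0.01965454]), 'grip_force': 0.0, 'width': 1.00287017994905}
top {'vertical_fov': 56.98550606817807, 'cx': 317.92906775655223, 'cy': 243.9791427546079, 'R': array([[ 0.02911385, -0.99934288,  0.02159167],
       [-0.99524611, -0.03098937, -0.09233007],
       [ 0.09293851, -0.01880095, -0.99549433]]), 't': array([-0.00211875,  0.57309966,  1.21672224])}
side {'vertical_fov': 52.25678838041897, 'cx': 312.54630429445723, 'cy': 237.83446593124654, 'R': array([[-0.99787021,  0.06058688, -0.02417185],
       [ 0.04760364,  0.42302867, -0.90486498],
       [-0.04459756, -0.90408848, -0.42501186]]), 't': array([0.56844379, 0.055344  , 1.51271718])}
wrist {'vertical_fov': 60.76727193056497, 'cx': 316.1882323492337, 'cy': 240.7265304679409, 'tool_from_camera': array([[-2.54512277e-05, -9.46717108e-01, -3.22066324e-01,
         8.33963199e-02],
       [ 9.99999999e-01, -1.49585800e-05, -3.50539106e-05,
        -1.18650875e-03],
       [ 2.83684820e-05, -3.22066325e-01,  9.46717107e-01,
         3.06959757e-02],
       [ 0.00000000e+00,  0.00000000e+00,  0.00000000e+00,
         1.00000000e+00]])}
```

View pics/top0.png

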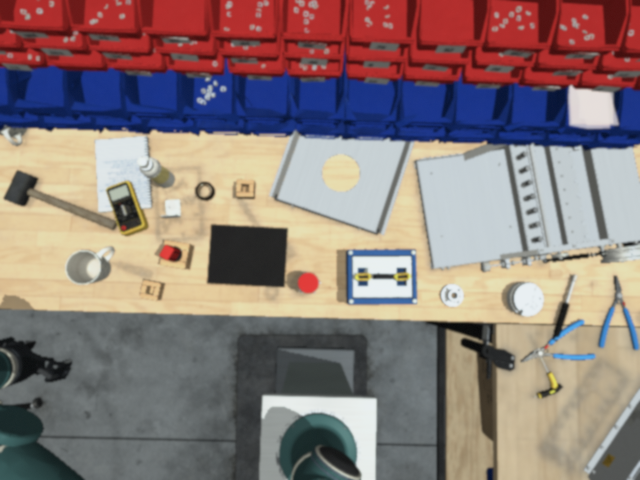

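View pics/side0.png

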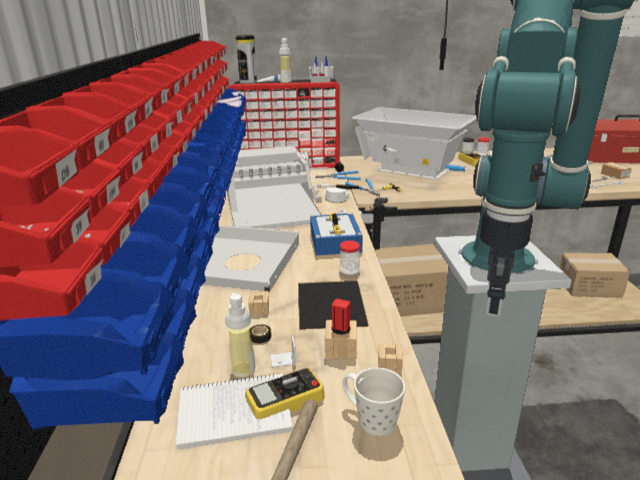

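Top view: driver in its stand at about (172,253), mat around (248,256), housing around (382,276), jar (307,282), flange (452,295), tape (205,190) and bracket (172,207). There are smaller decoy stands at (244,188) and (151,289).

```bash
cat > h.py <<'E'
import numpy as np, cv2, pickle
from scipy.spatial.transform import Rotation as Ro
def K(c):
    f=240/np.tan(np.radians(c["vertical_fov"])/2); return np.array([[f,0,c["cx"]],[0,f,c["cy"]],[0,0,1]])
def ext(c,s=None):
    if "R" in c: return np.array(c["R"]),np.array(c["t"])
    T=np.eye(4);T[:3,:3]=Ro.from_rotvec(s["tcp_rot"]).as_matrix();T[:3,3]=s["tool_pos"]
    W=np.linalg.inv(T@np.array(c["tool_from_camera"])); return W[:3,:3],W[:3,3]
def plane(c,px,z,s=None):
    R,t=ext(c,s); px=np.atleast_2d(np.array(px,float))
    d=np.c_[px,np.ones(len(px))]@np.linalg.inv(K(c)).T@R; o=-R.T@t
    return o+d*((z-o[2])/d[:,2])[:,None]
def proj(c,X,s=None):
    R,t=ext(c,s); p=(np.atleast_2d(X)@R.T+t)@K(c).T; return p[:,:2]/p[:,2:]
def blob(img,lo,hi,roi):
    x0,y0,x1,y1=roi; h=cv2.cvtColor(img[y0:y1,x0:x1],cv2.COLOR_RGB2HSV)
    m=cv2.inRange(h,lo,hi); n,l,st,_=cv2.connectedComponentsWithStats(m); k=1+st[1:,4].argmax()
    cs,_=cv2.findContours((l==k).astype('u1'),cv2.RETR_EXTERNAL,cv2.CHAIN_APPROX_NONE)
    q=max(cs,key=len)[:,0]+[x0,y0]; return q,st[k,4]
def tool(s):
    R=Ro.from_rotvec(s["tcp_rot"]).as_matrix(); return R,np.array(s["tool_pos"])
def go(s,p,yawy=None):
    "rows needed: shift in tool mm to TCP target p, yaw of tool y axis (deg, world), tilt"
    R,t=tool(s); print("shift tool mm",(R.T@(np.array(p)-t)*1e3).round(1))
    cur=np.degrees(np.arctan2(R[1,1],R[0,1])); print("tool y yaw",cur.round(2),"x yaw",np.degrees(np.arctan2(R[1,0],R[0,0])).round(2),"tilt z",R[:,2].round(4))
    if yawy is not None:
        d=(yawy-cur+90)%180-90; print("az deg (down tool: -world yaw)",-d)
E
python3 - <<'E'
from h import *
s,d=pickle.load(open("d0.pkl","rb")); c=d["top"]; im=c["img"]
def rect(q,z):
    P=plane(c,q,z)[:,:2]*1e3; r=cv2.minAreaRect(P.astype('f4')); return np.round(r[0],1),np.round(r[1],1),round(r[2],1)
q,a=blob(im,(0,0,0),(180,255,60),(195,215,300,295));print("mat",rect(q,.004))
q,a=blob(im,(100,80,40),(130,255,255),(335,240,425,312));print("housing",rect(q,.062))
q,a=blob(im,(0,150,80),(8,255,255),(155,240,190,270));print("handle",rect(q,.115),a)
q,a=blob(im,(0,150,80),(8,255,255),(290,265,325,300));print("jar",rect(q,.084))
for n,p,z in(("flange",(452,295),.02),("tape",(205,190),.015),("bracket",(172,207),.03),("stand",(178,256),.055)):print(n,plane(c,p,z)*1e3)
big=np.hstack([cv2.resize(im[225:315,120:220],None,fx=4,fy=4,interpolation=2),cv2.resize(im[235:325,335:435],None,fx=4,fy=4,interpolation=2)])
cv2.imwrite("pics/crop1.png",big[:,:,::-1])
E
```

```text
mat (array([536.6, 215.1]), array([211.2, 161. ]), 88.6)
housing (array([ 486.5, -158.4]), array([143.9, 186.4]), 1.8)
handle (array([529.5, 400.5]), array([42.9, 35.5]), 65.3) 205
jar (array([463.9,  41. ]), array([50.3, 50.5]), 1.7)
flange [[ 441.08149404 -366.50209123   20.        ]]
tape [[718.62655295 341.71083454  15.        ]]
bracket [[663.98582657 427.56275922  30.        ]]
stand [[525.54885991 395.46052668  55.        ]]
```

View pics/crop1.png

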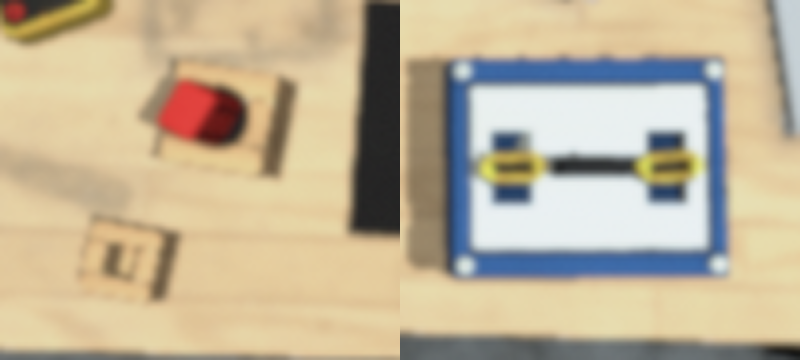

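```bash
python3 -m jog '[{"dx":-38.5,"dy":-10.8},{"dx":-38.5,"dy":-10.8},{"dx":-38.5,"dy":-10.8},{"dx":-38.5,"dy":-10.8},{"dx":-38.5,"dy":-10.8},{"dx":-38.5,"dy":-10.8},{"dx":-38.5,"dy":-10.8},{"dx":-38.5,"dy":-10.8},{},{},{}]'
python3 - <<'E'
from h import *
from workcell import bot, optics
s=bot.read_state(); c=optics.read_camera("wrist"); pickle.dump((s,c),open("w1.pkl","wb"))
cv2.imwrite("pics/w1.png",c["img"][:,:,::-1]); go(s,[.53,.40,.4])
q,a=blob(c["img"],(0,120,60),(8,255,255),(100,0,600,480)); print(a,cv2.boundingRect(q),cv2.minAreaRect(q))
E
```

```text
shift tool mm [-308.7  -86.8    3.8]
tool y yaw 64.74 x yaw 154.74 tilt z [-8.0e-04 -1.6e-03 -1.0e+00]invalid input
Traceback (most recent call last):
  File "h.py", line 17, in blob
    m=cv2.inRange(h,lo,hi); n,l,st,_=cv2.connectedComponentsWithStats(m); k=1+st[1:,4].argmax()
                                                                              ~~~~~~~~~~~~~~~^^
ValueError: attempt to get argmax of an empty sequence
```

View pics/w1.png

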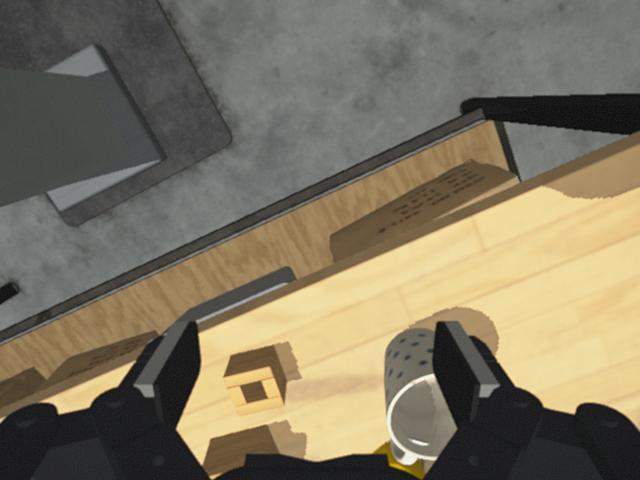

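The wrist view has not moved because the call was refused, probably over the empty rows. I'll retry with explicit zeros.

```bash
python3 -m jog '[{"dx":-38.5,"dy":-10.8},{"dx":-38.5,"dy":-10.8},{"dx":-38.5,"dy":-10.8},{"dx":-38.5,"dy":-10.8},{"dx":-38.5,"dy":-10.8},{"dx":-38.5,"dy":-10.8},{"dx":-38.5,"dy":-10.8},{"dx":-38.5,"dy":-10.8},{"dx":0},{"dx":0},{"dx":0}]'
python3 - <<'E'
from h import *
from workcell import bot, optics
s=bot.read_state(); c=optics.read_camera("wrist"); pickle.dump((s,c),open("w1.pkl","wb"))
cv2.imwrite("pics/w1.png",c["img"][:,:,::-1]); go(s,[.53,.40,.4])
q,a=blob(c["img"],(0,120,60),(8,255,255),(100,0,600,480)); print(a,cv2.boundingRect(q),cv2.minAreaRect(q))
E
```

```text
shift tool mm [-308.7  -86.9    3.9]
tool y yaw 64.74 x yaw 154.74 tilt z [-7.0e-04 -1.3e-03 -1.0e+00]invalid input
Traceback (most recent call last):
  File "h.py", line 17, in blob
    m=cv2.inRange(h,lo,hi); n,l,st,_=cv2.connectedComponentsWithStats(m); k=1+st[1:,4].argmax()
                                                                              ~~~~~~~~~~~~~~~^^
ValueError: attempt to get argmax of an empty sequence
```

View pics/w1.png

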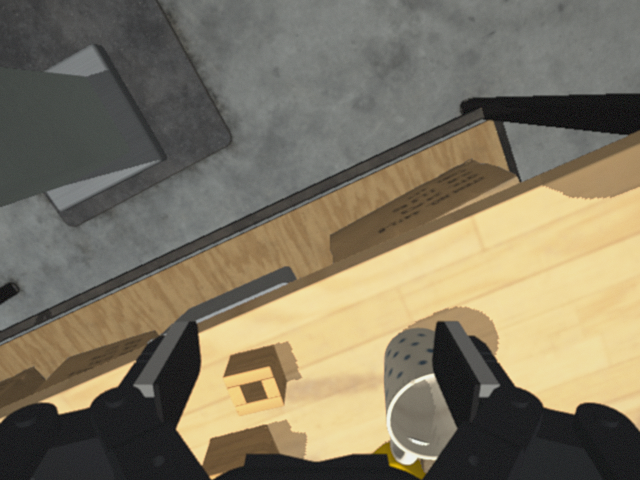

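Nothing has moved yet. I'll try full six-number rows, starting with a single row.

```bash
python3 -m jog '[{"dx":-38.5,"dy":-10.8,"dz":0,"ax":0,"ay":0,"az":0}]' || python3 -m jog '[{"dx":-38.5,"dy":-10.8}]' 1 40; python3 -m jog --help
```

```text
time: 0.33
tool_pos: [0.3144, 0.5873, 0.4042]
tcp_rot: [-0.678, -3.064, -0.003]
wrist_force: [0.2, 0.9, 0.4]
width: 1.003
grip_force: 0.0invalid input: not JSON, or not a number
```

```bash
python3 -m jog '[{"dx":-38.5,"dy":-10.8,"dz":0,"ax":0,"ay":0,"az":0},{"dx":-38.5,"dy":-10.8,"dz":0,"ax":0,"ay":0,"az":0},{"dx":-38.5,"dy":-10.8,"dz":0,"ax":0,"ay":0,"az":0},{"dx":-38.5,"dy":-10.8,"dz":0,"ax":0,"ay":0,"az":0},{"dx":-38.5,"dy":-10.8,"dz":0,"ax":0,"ay":0,"az":0},{"dx":-38.5,"dy":-10.8,"dz":0,"ax":0,"ay":0,"az":0},{"dx":-38.5,"dy":-10.8,"dz":0,"ax":0,"ay":0,"az":0},{"dx":0,"dy":0,"dz":0,"ax":0,"ay":0,"az":0},{"dx":0,"dy":0,"dz":0,"ax":0,"ay":0,"az":0}]'
python3 - <<'E'
from h import *
from workcell import bot, optics
s=bot.read_state(); c=optics.read_camera("wrist"); pickle.dump((s,c),open("w1.pkl","wb"))
cv2.imwrite("pics/w2.png",c["img"][:,:,::-1]); go(s,[.53,.40,.4])
q,a=blob(c["img"],(0,120,60),(8,255,255),(100,0,600,480)); print(a,cv2.boundingRect(q),cv2.minAreaRect(q))
E
```

```text
time: 1.08
tool_pos: [0.5314, 0.399, 0.4044]
tcp_rot: [-0.693, -3.064, 0.0]
wrist_force: [-0.5, 0.0, -0.4]
width: 1.002
grip_force: 0.0
shift tool mm [1.7 0.3 4.4]
tool y yaw 64.5 x yaw 154.5 tilt z [-3.e-04 -2.e-04 -1.e+00]
2857 (306, 186, 45, 72) ((328.0, 221.5), (71.0, 44.0), 90.0)
```

View pics/w2.png

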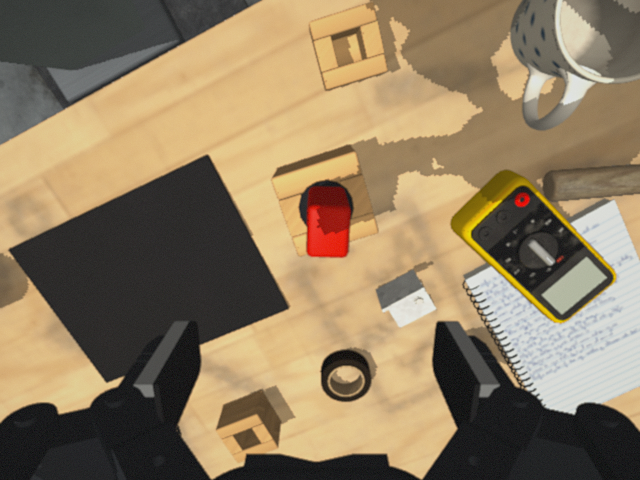

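Wrist view: driver in the stand at about (328,221), collar around (327,203), and the mat corners at (12,247), (207,155), (288,307) and (108,381). I'll fit models to these.

```bash
cat >> h.py <<'E'
from scipy.optimize import minimize
def fitbox(c,s,mask,dims,z0,z1,x0,off=(0,0)):
    "x,y,yaw(deg) of a box whose projected hull best matches mask"
    def cost(v):
        a=np.radians(v[2]*10); M=np.array([[np.cos(a),-np.sin(a)],[np.sin(a),np.cos(a)]])
        b=np.array([[i*dims[0]/2+off[0],j*dims[1]/2+off[1]] for i in(-1,1) for j in(-1,1)])@M.T+np.array(v[:2])/100
        P=np.r_[np.c_[b,[z0]*4],np.c_[b,[z1]*4]]; u=proj(c,P,s).astype('f4'); h=cv2.convexHull(u)[:,0]
        m=np.zeros(mask.shape,'u1'); cv2.fillConvexPoly(m,np.round((h)*16).astype(int),255,cv2.LINE_AA,4)
        return np.abs(m.astype(float)-mask).sum()/255
    best=None
    for y in range(-90,90,15):
        r=minimize(cost,[x0[0]*100,x0[1]*100,y/10],method="Nelder-Mead",options=dict(initial_simplex=[[x0[0]*100,x0[1]*100,y/10],[x0[0]*100+.5,x0[1]*100,y/10],[x0[0]*100,x0[1]*100+.5,y/10],[x0[0]*100,x0[1]*100,y/10+1]]))
        if best is None or r.fun<best.fun: best=r
    v=best.x; return (v[0]*10).round(2),(v[1]*10).round(2),(v[2]*10).round(2),round(best.fun,1),int((mask>0).sum())
def fill(q,shape=(480,640)):
    m=np.zeros(shape,'u1'); cv2.fillPoly(m,[q],255); return m
E
python3 - <<'E'
from h import *
s,c=pickle.load(open("w1.pkl","rb")); im=c["img"]
q,a=blob(im,(0,120,60),(8,255,255),(260,150,400,300)); m=fill(q)
print("driver",fitbox(c,s,m,(.036,.028),.060,.125,(.53,.4)))
q,a=blob(im,(0,0,0),(180,255,55),(5,140,300,318)); 
P=plane(c,[(12,247),(207,155),(288,307),(108,381)],.004,s)[:,:2]*1e3; print("mat",P.round(1),P.mean(0),[np.linalg.norm(P[i]-P[i-1]).round(1) for i in range(4)])
print("yaw",np.degrees(np.arctan2(*(P[1]-P[0])[::-1])))
print("stand top",plane(c,[(275,190),(356,170),(378,232),(298,255)],.055,s)*1e3)
# collar
q,a=blob(im,(0,0,0),(180,255,50),(290,170,365,232)); print(cv2.boundingRect(q)); bx=cv2.boundingRect(q)
print("collar",plane(c,[(bx[0]+bx[2]/2, bx[1]+bx[2]/2)],.06,s)*1e3, "proj", proj(c,[[.53,.4,.06]],s))
g=cv2.resize(im[140:280,240:400],None,fx=5,fy=4.2857); cv2.imwrite("pics/c2.png",cv2.resize(im[140:290,240:440],None,fx=4,fy=4)[:,:,::-1])
E
```

```text
driver (np.float64(529.02), np.float64(406.67), np.float64(-28.59), np.float64(422.4), 2904)
mat [[449.2 113.5]
 [454.4 326.5]
 [620.6 323.5]
 [616.7 107.8]] [535.20205198 217.81358442] [np.float64(167.6), np.float64(213.1), np.float64(166.2), np.float64(215.8)]
yaw 88.60345467986902
stand top [[501.22682146 375.93651693  55.        ]
 [514.31409461 439.96441854  55.        ]
 [568.3024466  435.86620351  55.        ]
 [558.18820811 368.01154705  55.        ]]
(313, 181, 40, 30)
collar [[527.83633554 413.85396537  60.        ]] proj [[318.21433272 210.80157009]]
```

View pics/c2.png

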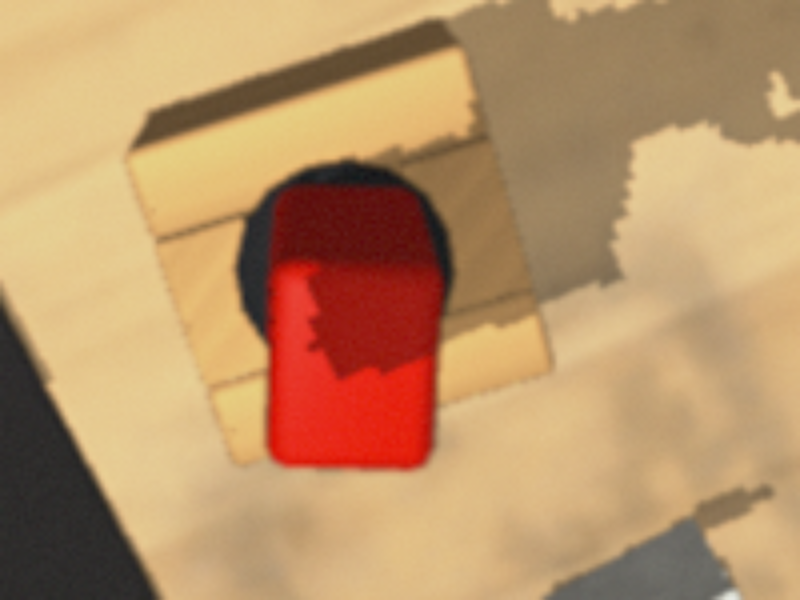

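Crop: the handle's top face spans (270–442, 262–468), centred at (353,364). The collar circle is centred at (345,268), r 108, and the stand's top corners are (130,152), (463,45), (552,368), (240,465). The handle's 28 mm side already lies along tool y.

Run:
```python
from h import *
s,c=pickle.load(open("w1.pkl","rb"))
f=lambda l,z:plane(c,np.array(l)/4+[240,140],z,s)*1e3
T=f([(270,262),(442,262),(432,468),(268,466)],.125);print("top",T.round(1),T.mean(0))
for e in((1,2),(0,3),(0,1),(3,2)): v=T[e[1]]-T[e[0]];print(np.linalg.norm(v).round(1),np.degrees(np.arctan2(v[1],v[0])).round(1))
print("collar",f([(345,268)],.06)); S=f([(130,152),(463,45),(552,368),(240,465)],.055);print("stand",S.mean(0),[np.linalg.norm(S[i]-S[i-1]).round(1) for i in range(4)])
go(s,[.53,.4065,.25])
```

```text
top [[508.6 402.4 125. ]
 [520.2 426.6 125. ]
 [550.9 411.2 125. ]
 [539.1 387.3 125. ]] [529.70946761 406.89367598 125.        ]
34.4 -26.7
34.0 -26.4
26.8 64.5
26.7 63.8
collar [[529.93649655 407.03480391  60.        ]]
stand [530.31456732 407.24537532  55.        ] [np.float64(68.6), np.float64(67.6), np.float64(67.9), np.float64(67.4)]
shift tool mm [  4.5   6.2 154.4]
tool y yaw 64.5 x yaw 154.5 tilt z [-3.e-04 -2.e-04 -1.e+00]
```

```bash
python3 -m jog '[{"dx":4.9,"dy":6.6,"dz":20,"ax":0,"ay":0,"az":0},{"dx":0,"dy":0,"dz":30,"ax":0,"ay":0,"az":0},{"dx":0,"dy":0,"dz":30,"ax":0,"ay":0,"az":0},{"dx":0,"dy":0,"dz":30,"ax":0,"ay":0,"az":0},{"dx":0,"dy":0,"dz":25,"ax":0,"ay":0,"az":0},{"dx":0,"dy":0,"dz":19,"ax":0,"ay":0,"az":0},{"dx":0,"dy":0,"dz":0,"ax":0,"ay":0,"az":0},{"dx":0,"dy":0,"dz":0,"ax":0,"ay":0,"az":0}]' && python3 -m jog '[{"dx":0,"dy":0,"dz":0,"ax":0,"ay":0,"az":0},{"dx":0,"dy":0,"dz":0,"ax":0,"ay":0,"az":0},{"dx":0,"dy":0,"dz":0,"ax":0,"ay":0,"az":0},{"dx":0,"dy":0,"dz":0,"ax":0,"ay":0,"az":0},{"dx":0,"dy":0,"dz":0,"ax":0,"ay":0,"az":0},{"dx":0,"dy":0,"dz":0,"ax":0,"ay":0,"az":0}]' 0 80
```

```text
time: 1.8
tool_pos: [0.5264, 0.4098, 0.2493]
tcp_rot: [-0.683, -3.064, 0.004]
wrist_force: [0.4, 0.1, -0.2]
width: 1.002
grip_force: 0.0
time: 2.3
tool_pos: [0.5287, 0.4093, 0.2523]
tcp_rot: [0.687, 3.064, 0.003]
wrist_force: [-0.5, 0.5, 4.2]
width: 0.316
grip_force: 78.8
```

The handle is gripped (width 0.316, about 27 mm). Next I lift, turn the blade towards the housing's y, and move over to look at the housing.

```bash
python3 -m jog '[{"dx":0,"dy":0,"dz":-30,"ax":0,"ay":0,"az":0},{"dx":0,"dy":0,"dz":-30,"ax":0,"ay":0,"az":0},{"dx":0,"dy":0,"dz":-30,"ax":0,"ay":0,"az":0},{"dx":0,"dy":0,"dz":-30,"ax":0,"ay":0,"az":0},{"dx":0,"dy":0,"dz":-30,"ax":0,"ay":0,"az":0},{"dx":0,"dy":0,"dz":0,"ax":0,"ay":0,"az":6.9},{"dx":0,"dy":0,"dz":0,"ax":0,"ay":0,"az":6.9},{"dx":0,"dy":0,"dz":0,"ax":0,"ay":0,"az":6.9},{"dx":0,"dy":0,"dz":0,"ax":0,"ay":0,"az":6.9},{"dx":0,"dy":0,"dz":0,"ax":0,"ay":0,"az":6.9},{"dx":0,"dy":0,"dz":0,"ax":0,"ay":0,"az":6.9},{"dx":0,"dy":0,"dz":0,"ax":0,"ay":0,"az":6.9},{"dx":0,"dy":0,"dz":0,"ax":0,"ay":0,"az":6.9},{"dx":0,"dy":0,"dz":0,"ax":0,"ay":0,"az":6.9}]' && python3 -m jog '[{"dx":-39,"dy":-4,"dz":0,"ax":0,"ay":0,"az":0},{"dx":-39,"dy":-4,"dz":0,"ax":0,"ay":0,"az":0},{"dx":-39,"dy":-4,"dz":0,"ax":0,"ay":0,"az":0},{"dx":-39,"dy":-4,"dz":0,"ax":0,"ay":0,"az":0},{"dx":-39,"dy":-4,"dz":0,"ax":0,"ay":0,"az":0},{"dx":-39,"dy":-4,"dz":0,"ax":0,"ay":0,"az":0},{"dx":-39,"dy":-4,"dz":0,"ax":0,"ay":0,"az":0},{"dx":-39,"dy":-4,"dz":0,"ax":0,"ay":0,"az":0},{"dx":-39,"dy":-4,"dz":0,"ax":0,"ay":0,"az":0},{"dx":-39,"dy":-4,"dz":0,"ax":0,"ay":0,"az":0},{"dx":-39,"dy":-4,"dz":0,"ax":0,"ay":0,"az":0},{"dx":-39,"dy":-4,"dz":0,"ax":0,"ay":0,"az":0},{"dx":-39,"dy":-4,"dz":0,"ax":0,"ay":0,"az":0},{"dx":-39,"dy":-4,"dz":0,"ax":0,"ay":0,"az":0},{"dx":-39,"dy":-4,"dz":0,"ax":0,"ay":0,"az":0},{"dx":-39,"dy":-4,"dz":0,"ax":0,"ay":0,"az":0},{"dx":0,"dy":0,"dz":0,"ax":0,"ay":0,"az":0},{"dx":0,"dy":0,"dz":0,"ax":0,"ay":0,"az":0},{"dx":0,"dy":0,"dz":0,"ax":0,"ay":0,"az":0}]'
cat >> h.py <<'E'
def shoot(name,n=8):
    "averaged state (n camera calls, arm still) + last wrist image"
    from workcell import bot, optics
    S=[];I=[]
    for _ in range(n):
        S.append(bot.read_state()); I.append(optics.read_camera("wrist"))
    P=np.array([x["tool_pos"] for x in S]); print("pos sd mm",(P.std(0)*1e3).round(2))
    s=dict(S[0]); s["tool_pos"]=P.mean(0); s["tcp_rot"]=Ro.concatenate([Ro.from_rotvec(x["tcp_rot"]) for x in S]).mean().as_rotvec()
    c=I[-1]; pickle.dump((s,c),open(name+".pkl","wb")); cv2.imwrite(f"pics/{name}.png",c["img"][:,:,::-1]); print("mean",s["tool_pos"],s["time"])
    return s,c
E
python3 - <<'E'
from h import *
s,c=shoot("w3"); go(s,[.4865,-.22,.4])
E
```

```text
time: 3.47
tool_pos: [0.5279, 0.4087, 0.4001]
tcp_rot: [-2.176, -2.265, 0.002]
wrist_force: [-0.1, -0.7, -2.0]
width: 0.32
grip_force: 78.6
time: 5.05
tool_pos: [0.4925, -0.2174, 0.4002]
tcp_rot: [-2.17, -2.27, -0.0]
wrist_force: [0.8, 0.3, -2.1]
width: 0.318
grip_force: 78.8
pos sd mm [0.2  0.43 0.2 ]
mean [ 0.49292861 -0.21637464  0.40049834] 5.05
shift tool mm [-3.3 -6.6  0.5]
tool y yaw 2.71 x yaw 92.71 tilt z [-4.e-04  5.e-04 -1.e+00]
```

View pics/w3.png

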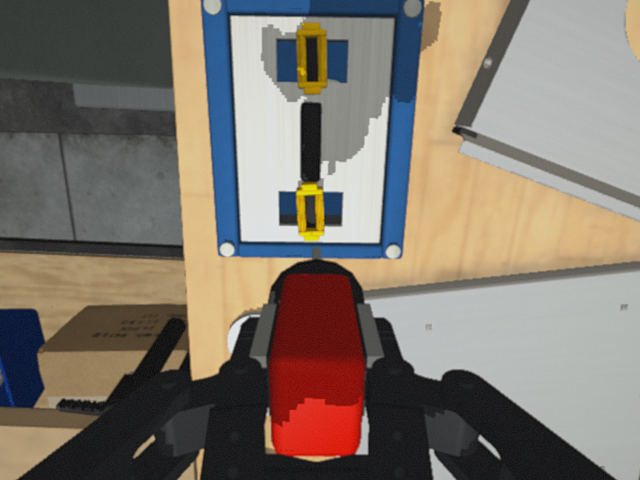

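Wrist view: the driver is held upright, with its tip just showing above the collar at about (315,252). The yellow heads are at (312,58) left and (312,212) right, both across their holes. The grip bar is at (311,142). Fitting the heads:

Run:
```python
from h import *
s,c=pickle.load(open("w3.pkl","rb")); im=c["img"]
H=[]
for n,roi,x0 in(("L",(285,10,345,110),(.487,-.105)),("R",(285,170,345,250),(.487,-.211))):
    q,a=blob(im,(20,120,60),(35,255,255),roi); m=fill(cv2.convexHull(q)); print(n,cv2.boundingRect(q),a)
    r=fitbox(c,s,m,(.044,.020),.0615,.0735,x0); print(r); H.append(r[:2])
v=np.array(H[0])-H[1]; print("dist",np.linalg.norm(v),"yaw",np.degrees(np.arctan2(v[1],v[0])))
R,t=tool(s)
for h in H: print("in tool mm",(R.T@(np.array([h[0],h[1],73.5])-t*1e3)).round(1))
print("rim",plane(c,[(212,5),(412,7),(394,250),(228,249)],.062,s).round(4)*1e3)
print("expected tip px",proj(c,t+R@[0,0,.24],s), "collar c",proj(c,t+R@[0,0,.155+.04],s))
cv2.imwrite("pics/c3.png",np.hstack([cv2.resize(im[10:110,262:362],None,fx=4,fy=4),cv2.resize(im[180:280,267:367],None,fx=4,fy=4)])[:,:,::-1])
```

```text
L (296, 23, 31, 71) 1460
(np.float64(483.38), np.float64(-108.28), np.float64(93.49), np.float64(300.2), 2020)
R (296, 182, 29, 59) 1144
(np.float64(487.21), np.float64(-214.01), np.float64(95.98), np.float64(236.0), 1501)
dist 105.79934687889146 yaw 92.07459497310809
in tool mm [108.3  -4.3 327.1]
in tool mm [  2.5  -5.5 327. ]
rim [[ 416.   -76.9   62. ]
 [ 548.8  -71.8   62. ]
 [ 555.5 -243.7   62. ]
 [ 422.8 -249.2   62. ]]
expected tip px [[317.81103895 259.57962723]] collar c [[318.11695814 296.62183241]]
```

View pics/c3.png

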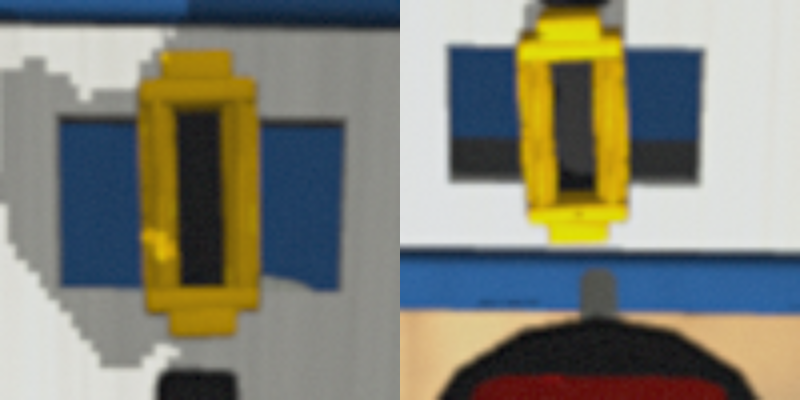

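Run:
```python
from h import *
s,c=pickle.load(open("w3.pkl","rb")); R,t=tool(s)
L=lambda l:np.array(l)/4+[262,10]
Q=lambda l:(np.array(l)-[400,0])/4+[267,180]
def show(n,px,z):
    P=plane(c,px,z,s); T=(P-t)@R*1e3; print(n,"tool",T.round(1).tolist(),"mean",T.mean(0).round(1),"world",(P.mean(0)*1e3).round(1))
show("L ends",L([(196,50),(204,335)]),.0735); show("L rim",L([(138,80),(255,80),(260,310),(147,310)]),.0735)
show("L slot",L([(177,108),(220,108),(224,285),(180,285)]),.070)
show("R ends",Q([(570,12),(580,240)]),.0735); show("R rim",Q([(518,40),(622,40),(627,220),(530,218)]),.0735)
show("R slot",Q([(555,62),(595,62),(597,190),(557,190)]),.070)
print("blade end edge exp",[proj(c,t+R@[.011,y,.24],s).round(1).tolist() for y in(-.002,.002)],"obs y 247, x 312.5..321.5 -> crop")
```

```text
L ends tool [[130.5, -4.3, 327.1], [87.1, -3.1, 327.0]] mean [108.8  -3.7 327.1] world [ 484.  -107.7   73.5]
L rim tool [[126.1, -13.8, 327.1], [126.1, 5.3, 327.1], [91.1, 6.4, 327.0], [91.1, -12.8, 327.0]] mean [108.6  -3.7 327.1] world [ 484.  -107.9   73.5]
L slot tool [[122.5, -7.5, 330.6], [122.5, -0.4, 330.6], [95.2, 0.3, 330.5], [95.2, -7.2, 330.5]] mean [108.8  -3.7 330.6] world [ 484.  -107.7   70. ]
R ends tool [[25.8, -5.8, 327.0], [-18.1, -4.2, 327.0]] mean [  3.8  -5.  327. ] world [ 487.6 -212.6   73.5]
R rim tool [[20.6, -15.4, 327.0], [20.6, 3.7, 327.0], [-14.1, 4.8, 327.0], [-13.7, -13.7, 327.0]] mean [  3.4  -5.1 327. ] world [ 487.5 -213.1   73.5]
R slot tool [[15.7, -8.7, 330.5], [15.7, -1.3, 330.5], [-9.2, -0.9, 330.5], [-9.2, -8.6, 330.5]] mean [  3.3  -4.9 330.5] world [ 487.8 -213.2   70. ]
blade end edge exp [[[314.1, 240.6]], [[321.5, 240.6]]] obs y 247, x 312.5..321.5 -> crop
```

Run:
```python
from h import *
s,c=pickle.load(open("w3.pkl","rb")); im=c["img"]
T=np.array(c["tool_from_camera"]); Ti=np.linalg.inv(T)
def pr(X): p=K(c)@(Ti@np.r_[X,1])[:3]; return (p[:2]/p[2]).round(1)
print("blade end",pr([.011,0,.24]),"obs 247"); print("collar front low",pr([.022,0,.195]),"obs ~260")
print("handle back top",pr([-.018,0,.125]),"front top",pr([.018,0,.125]),"front low",pr([.018,0,.19]))
print("per mm dx:",(pr([.012,0,.24])-pr([.011,0,.24])),"dz",(pr([.011,0,.241])-pr([.011,0,.24])))
hsv=cv2.cvtColor(im,cv2.COLOR_RGB2HSV)
for x in (305,316,327): print([ (y,*hsv[y,x]) for y in range(240,284,3)]); 
for x in (300,316,335): print([(y,*im[y,x]) for y in range(445,466,3)])
```

```text
blade end [317.8 240.6] obs 247
collar front low [318.2 250.2] obs ~260
handle back top [318.9 457.8] front top [319.2 353.9] front low [318.2 263.2]
per mm dx: [ 0.  -1.8] dz [ 0.  -0.6]
[(240, np.uint8(28), np.uint8(164), np.uint8(224)), (243, np.uint8(109), np.uint8(97), np.uint8(76)), (246, np.uint8(106), np.uint8(181), np.uint8(134)), (249, np.uint8(106), np.uint8(179), np.uint8(155)), (252, np.uint8(106), np.uint8(181), np.uint8(158)), (255, np.uint8(106), np.uint8(181), np.uint8(158)), (258, np.uint8(14), np.uint8(86), np.uint8(204)), (261, np.uint8(17), np.uint8(101), np.uint8(83)), (264, np.uint8(174), np.uint8(43), np.uint8(30)), (267, np.uint8(158), np.uint8(51), np.uint8(20)), (270, np.uint8(94), np.uint8(74), np.uint8(24)), (273, np.uint8(2), np.uint8(166), np.uint8(60)), (276, np.uint8(0), np.uint8(234), np.uint8(97)), (279, np.uint8(3), np.uint8(206), np.uint8(99)), (282, np.uint8(0), np.uint8(208), np.uint8(98))]
[(240, np.uint8(27), np.uint8(114), np.uint8(223)), (243, np.uint8(109), np.uint8(98), np.uint8(73)), (246, np.uint8(107), np.uint8(152), np.uint8(121)), (24
[... 1689 characters left out ...]
[(445, np.uint8(222), np.uint8(37), np.uint8(25)), (448, np.uint8(222), np.uint8(32), np.uint8(16)), (451, np.uint8(221), np.uint8(27), np.uint8(14)), (454, np.uint8(206), np.uint8(17), np.uint8(1)), (457, np.uint8(214), np.uint8(170), np.uint8(116)), (460, np.uint8(217), np.uint8(177), np.uint8(123)), (463, np.uint8(21), np.uint8(24), np.uint8(26))]
[(445, np.uint8(220), np.uint8(31), np.uint8(11)), (448, np.uint8(220), np.uint8(31), np.uint8(12)), (451, np.uint8(219), np.uint8(26), np.uint8(9)), (454, np.uint8(203), np.uint8(14), np.uint8(2)), (457, np.uint8(140), np.uint8(107), np.uint8(93)), (460, np.uint8(18), np.uint8(24), np.uint8(25)), (463, np.uint8(25), np.uint8(28), np.uint8(27))]
```

```bash
python3 -m jog '[{"dx":2.5,"dy":-1.5,"dz":20,"ax":0,"ay":0,"az":0},{"dx":2.5,"dy":-1.5,"dz":20,"ax":0,"ay":0,"az":0},{"dx":2.5,"dy":-1.6,"dz":20,"ax":0,"ay":0,"az":0},{"dx":0,"dy":0,"dz":15,"ax":0,"ay":0,"az":0},{"dx":0,"dy":0,"dz":0,"ax":0,"ay":0,"az":0},{"dx":0,"dy":0,"dz":0,"ax":0,"ay":0,"az":0},{"dx":0,"dy":0,"dz":0,"ax":0,"ay":0,"az":0}]'
python3 - <<'E'
from h import *
s,c=shoot("w4",4); im=c["img"]; R,t=tool(s); print("tipz",t[2]-.24)
print("exp blade front",proj(c,t+R@[.011,0,.24],s),"now R head by map", [proj(c,np.array([.4877,-.213,.0735])+np.array([-.04*d,d,0]),s).round(1) for d in(.022,0,-.022)])
h=cv2.cvtColor(im,cv2.COLOR_RGB2HSV)
def cl(p):
    H,S,V=map(int,p)
    if 18<H<35 and S>150:return'Y'
    if 95<H<130 and S>120:return'B'
    if (H<8 or H>172) and S>120 :return'R'
    if V<50:return'k'
    if V<125 and S<80:return'g'
    if V>180 and S<60:return'w'
    return'.'
for y in range(170,290,2): print(y,"".join(cl(h[y,x]) for x in range(280,356)))
E
```

```text
time: 6.03
tool_pos: [0.4885, -0.2101, 0.3268]
tcp_rot: [2.168, 2.271, 0.001]
wrist_force: [0.6, -0.3, -1.2]
width: 0.32
grip_force: 78.8
pos sd mm [0.09 0.09 0.25]
mean [ 0.48869085 -0.21026106  0.32720904] 6.0333
tipz 0.08720903634505472
exp blade front [[317.83336933 240.60180331]] now R head by map [array([[315.1, 218.3]]), array([[314.9, 254.8]]), array([[314.7, 289.1]])]
170 wwwwwwww..............gkkkkkkkkkkkkkkkkkkkkkkkkkkg..........................
172 wwwwwwww..............gkkkkkkkkkkkkkkkkkkkkkkkkkkg..........................
174 wwwwwwww..............gkkkkkkkkkkkkkkkkkkkkkkkkkkg..........................
176 wwwwwwww..............gkkkkkkkkkkkkkkkkkkkkkkkkkkg..........................
178 wwwwwwww..............gkkkkkkkkkkkkkkkkkkkkkkkkkgg..........................
180 wwwwwwwwwww...........gkkkkkkkkkkkkkkkkkkkkkkkkkgg..........................
182 wwwwwwwwwww...........gkkkkkkkkkkkkkkkkkkkkkkkkkgg..........................
184 wwwwwwwwwwwwww........gkkkkkkkkkkkkkkkkkkkkkkkkkgg..........................
186 wwwwwwwwwwwwww........gkkkkkkkkkkkkkkkkkkkkkkkkkgg..................
[... 3439 characters left out ...]
kkkkkkkkkkkkkkkkkkkkkkkkkkkkkkkkkkkkkkkkkkkkkgg.wwww
274 gkkkkkkkkRRRRRRRRRRRRRRRRRRRRRRRRRRRRRRRRRRRRRRRRRRRRRRRRRRRRRkkkkkkkkkkg.ww
276 kkkkkkRRRRRRRRRRRRRRRRRRRRRRRRRRRRRRRRRRRRRRRRRRRRRRRRRRRRRRRRRRRRRRkkkkkg.w
278 kkkkkRRRRRRRRRRRRRRRRRRRRRRRRRRRRRRRRRRRRRRRRRRRRRRRRRRRRRRRRRRRRRRRRkkkkkg.
280 kkkkRRRRRRRRRRRRRRRRRRRRRRRRRRRRRRRRRRRRRRRRRRRRRRRRRRRRRRRRRRRRRRRRRRkkkkkk
282 kkkRRRRRRRRRRRRRRRRRRRRRRRRRRRRRRRRRRRRRRRRRRRRRRRRRRRRRRRRRRRRRRRRRRRkkkkkk
284 kkRRRRRRRRRRRRRRRRRRRRRRRRRRRRRRRRRRRRRRRRRRRRRRRRRRRRRRRRRRRRRRRRRRRRRkkkkk
286 kk.RRRRRRRRRRRRRRRRRRRRRRRRRRRRRRRRRRRRRRRRRRRRRRRRRRRRRRRRRRRRRRRRRRRRRkkkk
288 kkRRRRRRRRRRRRRRRRRRRRRRRRRRRRRRRRRRRRRRRRRRRRRRRRRRRRRRRRRRRRRRRRRRRRR.kkkk
```

The blade (columns 312–321, end row about 247) is nearly over the slot, about 1 mm off each way. I correct and descend in steps, watching the force.

```bash
python3 -m jog '[{"dx":1.1,"dy":-1.0,"dz":4,"ax":0,"ay":0,"az":0},{"dx":0,"dy":0,"dz":4,"ax":0,"ay":0,"az":0},{"dx":0,"dy":0,"dz":4,"ax":0,"ay":0,"az":0},{"dx":0,"dy":0,"dz":3,"ax":0,"ay":0,"az":0},{"dx":0,"dy":0,"dz":0,"ax":0,"ay":0,"az":0},{"dx":0,"dy":0,"dz":0,"ax":0,"ay":0,"az":0}]'; python3 -m jog '[{"dx":0,"dy":0,"dz":2,"ax":0,"ay":0,"az":0},{"dx":0,"dy":0,"dz":2,"ax":0,"ay":0,"az":0},{"dx":0,"dy":0,"dz":0,"ax":0,"ay":0,"az":0},{"dx":0,"dy":0,"dz":0,"ax":0,"ay":0,"az":0}]'
```

```text
time: 6.73
tool_pos: [0.4871, -0.2089, 0.3103]
tcp_rot: [-2.17, -2.272, -0.0]
wrist_force: [1.1, -0.1, -1.0]
width: 0.318
grip_force: 78.7
time: 7.07
tool_pos: [0.4871, -0.209, 0.3068]
tcp_rot: [2.169, 2.272, 0.0]
wrist_force: [1.7, 0.0, -1.7]
width: 0.318
grip_force: 79.0
```

```bash
python3 -m jog '[{"dx":0.07,"dy":-0.46,"dz":0,"ax":0,"ay":0,"az":-7},{"dx":0.07,"dy":-0.46,"dz":0,"ax":0,"ay":0,"az":-7},{"dx":0.07,"dy":-0.46,"dz":0,"ax":0,"ay":0,"az":-7},{"dx":0.07,"dy":-0.46,"dz":0,"ax":0,"ay":0,"az":-7},{"dx":0.07,"dy":-0.46,"dz":0,"ax":0,"ay":0,"az":-7},{"dx":0.07,"dy":-0.46,"dz":0,"ax":0,"ay":0,"az":-7},{"dx":0.07,"dy":-0.46,"dz":0,"ax":0,"ay":0,"az":-7}]'; python3 -m jog '[{"dx":0.07,"dy":-0.46,"dz":0,"ax":0,"ay":0,"az":-7},{"dx":0.07,"dy":-0.46,"dz":0,"ax":0,"ay":0,"az":-7},{"dx":0.07,"dy":-0.46,"dz":0,"ax":0,"ay":0,"az":-7},{"dx":0.07,"dy":-0.46,"dz":0,"ax":0,"ay":0,"az":-7},{"dx":0.07,"dy":-0.46,"dz":0,"ax":0,"ay":0,"az":-7},{"dx":0.07,"dy":-0.46,"dz":0,"ax":0,"ay":0,"az":-7},{"dx":0,"dy":0,"dz":0,"ax":0,"ay":0,"az":-6},{"dx":0,"dy":0,"dz":0,"ax":0,"ay":0,"az":0},{"dx":0,"dy":0,"dz":0,"ax":0,"ay":0,"az":0}]'
python3 -c "
from h import *
from workcell import bot
s=bot.read_state();go(s,[.487,-.213,.4]);print(s['wrist_force'],s['torque'],s['q'][5])"
```

```text
time: 7.65
tool_pos: [0.4844, -0.2097, 0.3068]
tcp_rot: [1.023, 2.968, 0.001]
wrist_force: [1.9, 0.7, -2.3]
width: 0.318
grip_force: 79.0
time: 8.4
tool_pos: [0.483, -0.2126, 0.307]
tcp_rot: [-0.259, 3.129, -0.002]
wrist_force: [3.1, -2.0, -2.3]
width: 0.319
grip_force: 79.2
shift tool mm [ -4.   -1.2 -93. ]
tool y yaw 99.47 x yaw -170.53 tilt z [ 0.0019 -0.0013 -1.    ]
[ 3.09489435 -2.0082788  -2.27409907] [-0.56401764 -0.66125802 -0.05674755] -2.197584992420963
```

```bash
python3 -m jog '[{"dx":0,"dy":0,"dz":0,"ax":0,"ay":0,"az":6},{"dx":0,"dy":0,"dz":-15,"ax":0,"ay":0,"az":0},{"dx":0,"dy":0,"dz":-30,"ax":0,"ay":0,"az":0},{"dx":0,"dy":0,"dz":0,"ax":0,"ay":0,"az":7},{"dx":0,"dy":0,"dz":0,"ax":0,"ay":0,"az":7},{"dx":0,"dy":0,"dz":0,"ax":0,"ay":0,"az":7},{"dx":0,"dy":0,"dz":0,"ax":0,"ay":0,"az":7},{"dx":0,"dy":0,"dz":0,"ax":0,"ay":0,"az":7},{"dx":0,"dy":0,"dz":0,"ax":0,"ay":0,"az":7},{"dx":0,"dy":0,"dz":0,"ax":0,"ay":0,"az":7},{"dx":0,"dy":0,"dz":0,"ax":0,"ay":0,"az":7},{"dx":0,"dy":0,"dz":0,"ax":0,"ay":0,"az":7},{"dx":0,"dy":0,"dz":0,"ax":0,"ay":0,"az":7},{"dx":0,"dy":0,"dz":0,"ax":0,"ay":0,"az":7},{"dx":0,"dy":0,"dz":0,"ax":0,"ay":0,"az":7},{"dx":0,"dy":0,"dz":0,"ax":0,"ay":0,"az":7}]'; python3 -m jog '[{"dx":36.3,"dy":1.9,"dz":0,"ax":0,"ay":0,"az":0},{"dx":36.3,"dy":1.9,"dz":0,"ax":0,"ay":0,"az":0},{"dx":36.4,"dy":1.8,"dz":0,"ax":0,"ay":0,"az":0},{"dx":0,"dy":0,"dz":15,"ax":0,"ay":0,"az":0},{"dx":0,"dy":0,"dz":10,"ax":0,"ay":0,"az":0},{"dx":0,"dy":0,"dz":0,"ax":0,"ay":0,"az":0},{"dx":0,"dy":0,"dz":0,"ax":0,"ay":0,"az":0},{"dx":0,"dy":0,"dz":0,"ax":0,"ay":0,"az":0}]'
cat >> h.py <<'E'
def ascii(im,x0,x1,y0,y1,sx=1,sy=2):
    h=cv2.cvtColor(im,cv2.COLOR_RGB2HSV)
    def cl(p):
        H,S,V=map(int,p)
        if 18<H<35 and S>150:return'Y'
        if 95<H<130 and S>120:return'B'
        if (H<8 or H>172) and S>120 :return'R'
        if V<50:return'k'
        if V<125 and S<80:return'g'
        if V>180 and S<60:return'w'
        return'.'
    for y in range(y0,y1,sy): print(y,"".join(cl(h[y,x]) for x in range(x0,x1,sx)))
E
python3 - <<'E'
from h import *
s,c=shoot("w5",4); im=c["img"]; R,t=tool(s); print("tipz",t[2]-.24); go(s,t)
print("L head map", [proj(c,np.array([.484,-.1075,.0735])+np.array([-.04*d,d,0]),s).round(1) for d in(.022,0,-.022)])
ascii(im,280,356,204,272)
E
```

```text
time: 9.73
tool_pos: [0.4817, -0.2118, 0.3511]
tcp_rot: [-2.178, -2.26, 0.002]
wrist_force: [0.6, -0.4, -1.9]
width: 0.317
grip_force: 79.9
time: 10.4
tool_pos: [0.483, -0.1038, 0.3266]
tcp_rot: [-2.171, -2.269, 0.001]
wrist_force: [1.6, -0.9, -1.4]
width: 0.318
grip_force: 80.0
pos sd mm [0.14 0.05 0.26]
mean [ 0.48324905 -0.10391785  0.32706312] 10.4
tipz 0.08706311573103187
shift tool mm [0. 0. 0.]
tool y yaw 2.54 x yaw 92.54 tilt z [ 1.e-04 -2.e-04 -1.e+00]
L head map [array([[318.9, 220.4]]), array([[318.7, 256.7]]), array([[318.5, 291. ]])]
204 gggggggggggggggggggggggggggggggggggggggggggggggggggggggggggggggggggggggggggg
206 wwwwwwwwwwww........................gg.gg.gggggggggggggggggggggggggggggggggg
208 wwwwwwwwwwwwwww.............................................................
210 wwwwwwwwwwwwwww.............................................................
212 wwwwwwwwwwwwwww.............................................................
214 wwwwwwwwwwwwwwwwww..........................................................
216 wwwwwwwwwwwwwwwwww.......................................
[... 1506 characters left out ...]
YYYYYYYYggggggggggkg.YYYYYYYYYY.....................
256 BBBBBBBBBBBBBBBB.ggg..YYYYYYYYYYgggggggggggg.YYYYYYYYYY.....................
258 BBBBBBBBBBBBBBB.gg....YYYYYYYYYYgggggggggggg.YYYYYYYYYY.....................
260 BBBBBBBBBBBBBB.gg.....YYYYYYYYYYkkkkkkkkkkkk.YYYYYYYYYY.....................
262 BBBBBBBBBBBBB.ggggggkkkYkkkkkkkkkkkkkkkkkkkkkkkkkYYYYYY.gg..................
264 BBBBBBBBBBBBB.kkkkkkkkkkkkkkkkkkkkkkkkkkkkkkkkkkkkkkkkkkkkggg...............
266 ggggggggg.BBBkkkkkkkkkkkkkkkkkkkkkkkkkkkkkkkkkkkkkkkkkkkkkkkkgggg...g.......
268 ggggggggkkkkkkkkkkkkkkkkkkkkkkkkkkkkkkkkkkkkkkkkkkkkkkkkkkkkkkkkgggggggggggg
270 wwwggkkkkkkkkkkkkkkkkkkkkkkkkkkkkkkkkkkkkkkkkkkkkkkkkkkkkkkkkkkkkkkkgg......
```

The slot centre is about 0.8 mm off in tool y and 1.2 mm in x. I insert and turn the left fastener in the same way.

```bash
python3 -m jog '[{"dx":1.2,"dy":0.8,"dz":4,"ax":0,"ay":0,"az":0},{"dx":0,"dy":0,"dz":4,"ax":0,"ay":0,"az":0},{"dx":0,"dy":0,"dz":4,"ax":0,"ay":0,"az":0},{"dx":0,"dy":0,"dz":3,"ax":0,"ay":0,"az":0},{"dx":0,"dy":0,"dz":0,"ax":0,"ay":0,"az":0},{"dx":0,"dy":0,"dz":0,"ax":0,"ay":0,"az":0}]'; python3 -m jog '[{"dx":0,"dy":0,"dz":2.5,"ax":0,"ay":0,"az":0},{"dx":0,"dy":0,"dz":2,"ax":0,"ay":0,"az":0},{"dx":0,"dy":0,"dz":0,"ax":0,"ay":0,"az":0},{"dx":0,"dy":0,"dz":0,"ax":0,"ay":0,"az":0}]'
```

```text
time: 11.1
tool_pos: [0.4837, -0.1017, 0.3112]
tcp_rot: [-2.169, -2.272, 0.001]
wrist_force: [-0.0, 0.1, -0.9]
width: 0.318
grip_force: 79.9
time: 11.43
tool_pos: [0.4838, -0.1018, 0.3071]
tcp_rot: [-2.169, -2.272, 0.0]
wrist_force: [0.2, -0.2, -1.8]
width: 0.316
grip_force: 80.0
```

```bash
python3 -m jog '[{"dx":0.03,"dy":-0.46,"dz":0,"ax":0,"ay":0,"az":-7},{"dx":0.03,"dy":-0.46,"dz":0,"ax":0,"ay":0,"az":-7},{"dx":0.03,"dy":-0.46,"dz":0,"ax":0,"ay":0,"az":-7},{"dx":0.03,"dy":-0.46,"dz":0,"ax":0,"ay":0,"az":-7},{"dx":0.03,"dy":-0.46,"dz":0,"ax":0,"ay":0,"az":-7},{"dx":0.03,"dy":-0.46,"dz":0,"ax":0,"ay":0,"az":-7},{"dx":0.03,"dy":-0.46,"dz":0,"ax":0,"ay":0,"az":-7}]'; python3 -m jog '[{"dx":0.03,"dy":-0.46,"dz":0,"ax":0,"ay":0,"az":-7},{"dx":0.03,"dy":-0.46,"dz":0,"ax":0,"ay":0,"az":-7},{"dx":0.03,"dy":-0.46,"dz":0,"ax":0,"ay":0,"az":-7},{"dx":0.03,"dy":-0.46,"dz":0,"ax":0,"ay":0,"az":-7},{"dx":0.03,"dy":-0.46,"dz":0,"ax":0,"ay":0,"az":-7},{"dx":0.03,"dy":-0.46,"dz":0,"ax":0,"ay":0,"az":-7},{"dx":0,"dy":0,"dz":0,"ax":0,"ay":0,"az":-6},{"dx":0,"dy":0,"dz":0,"ax":0,"ay":0,"az":0},{"dx":0,"dy":0,"dz":0,"ax":0,"ay":0,"az":0}]'
```

```text
time: 12.02
tool_pos: [0.4809, -0.103, 0.3073]
tcp_rot: [1.023, 2.97, -0.0]
wrist_force: [-0.6, -1.8, -1.4]
width: 0.315
grip_force: 80.2
time: 12.77
tool_pos: [0.4798, -0.1061, 0.3074]
tcp_rot: [0.26, -3.131, 0.003]
wrist_force: [-0.4, -5.3, -1.7]
width: 0.32
grip_force: 80.0
```

```bash
python3 -m jog '[{"dx":0,"dy":0,"dz":0,"ax":0,"ay":0,"az":6},{"dx":0,"dy":0,"dz":-15,"ax":0,"ay":0,"az":0},{"dx":0,"dy":0,"dz":-40,"ax":0,"ay":0,"az":0},{"dx":0,"dy":0,"dz":-40,"ax":0,"ay":0,"az":0},{"dx":-40,"dy":0,"dz":0,"ax":0,"ay":0,"az":0},{"dx":-40,"dy":0,"dz":0,"ax":0,"ay":0,"az":0},{"dx":0,"dy":0,"dz":0,"ax":0,"ay":0,"az":0},{"dx":0,"dy":0,"dz":0,"ax":0,"ay":0,"az":0}]'
python3 - <<'E'
from h import *
s,c=shoot("w6",3); im=c["img"]; R,t=tool(s); go(s,t)
for n,p in(("L",(.484,-.1078,.0735)),("R",(.4877,-.2130,.0735))):
    u=proj(c,p,s)[0]; x,y=u.astype(int); print(n,u)
    q,a=blob(im,(18,120,60),(36,255,255),(max(x-60,0),max(y-60,0),min(x+60,640),y+60)); h=cv2.convexHull(q)
    P=plane(c,h[:,0],.0735,s)[:,:2]*1e3; r=cv2.minAreaRect(P.astype('f4')); print(r,a)
E
```

```text
time: 13.43
tool_pos: [0.561, -0.0996, 0.4014]
tcp_rot: [0.097, -3.139, -0.003]
wrist_force: [-0.1, -0.5, -2.3]
width: 0.32
grip_force: 80.2
pos sd mm [0.78 0.07 0.11]
mean [ 0.5599879  -0.09972252  0.40119549] 13.4333
shift tool mm [0. 0. 0.]
tool y yaw 93.57 x yaw -176.43 tilt z [-0.0022  0.0014 -1.    ]
L [311.85563442 114.0749748 ]
((484.83197021484375, -107.47413635253906), (19.895326614379883, 44.11502456665039), 88.8896255493164) 1376
R [159.57790498 109.77335631]
((488.3133544921875, -211.07852172851562), (22.596410751342773, 44.7332878112793), 88.51295471191406) 1679
```

Both heads are now along the housing's x (44 mm side at about -1° yaw), so the cams read about 1.5 rad. I carry the driver back over the stand.

```bash
python3 -m jog '[{"dx":0,"dy":0,"dz":0,"ax":0,"ay":0,"az":5.8},{"dx":0,"dy":0,"dz":0,"ax":0,"ay":0,"az":5.8},{"dx":0,"dy":0,"dz":0,"ax":0,"ay":0,"az":5.8},{"dx":0,"dy":0,"dz":0,"ax":0,"ay":0,"az":5.8},{"dx":0,"dy":0,"dz":0,"ax":0,"ay":0,"az":5.8},{"dx":19.07,"dy":34.27,"dz":0,"ax":0,"ay":0,"az":0},{"dx":19.07,"dy":34.27,"dz":0,"ax":0,"ay":0,"az":0},{"dx":19.07,"dy":34.27,"dz":0,"ax":0,"ay":0,"az":0},{"dx":19.07,"dy":34.27,"dz":0,"ax":0,"ay":0,"az":0},{"dx":19.07,"dy":34.27,"dz":0,"ax":0,"ay":0,"az":0},{"dx":19.07,"dy":34.27,"dz":0,"ax":0,"ay":0,"az":0},{"dx":19.07,"dy":34.27,"dz":0,"ax":0,"ay":0,"az":0},{"dx":19.07,"dy":34.27,"dz":0,"ax":0,"ay":0,"az":0},{"dx":19.07,"dy":34.27,"dz":0,"ax":0,"ay":0,"az":0},{"dx":19.07,"dy":34.27,"dz":0,"ax":0,"ay":0,"az":0},{"dx":19.07,"dy":34.27,"dz":0,"ax":0,"ay":0,"az":0},{"dx":19.07,"dy":34.27,"dz":0,"ax":0,"ay":0,"az":0},{"dx":19.07,"dy":34.27,"dz":0,"ax":0,"ay":0,"az":0}]'; python3 -m jog '[{"dx":0,"dy":0,"dz":30,"ax":0,"ay":0,"az":0},{"dx":0,"dy":0,"dz":30,"ax":0,"ay":0,"az":0},{"dx":0,"dy":0,"dz":0,"ax":0,"ay":0,"az":0},{"dx":0,"dy":0,"dz":0,"ax":0,"ay":0,"az":0},{"dx":0,"dy":0,"dz":0,"ax":0,"ay":0,"az":0}]'
python3 - <<'E'
from h import *
s,c=shoot("w7",4); im=c["img"]; R,t=tool(s); go(s,[.5275,.409,.341])
print("stand centre/hole corners px",proj(c,[[.5303,.4072,.055]],s), proj(c,[[.5303+i*.035*.996-j*.035*.08,.4072+i*.035*.08+j*.035,.055] for i in(1,-1) for j in(1,-1)],s).round(0).tolist())
ascii(im,200,440,180,290,2,4)
E
```

```text
time: 15.08
tool_pos: [0.525, 0.4095, 0.4024]
tcp_rot: [-0.691, -3.064, 0.0]
wrist_force: [1.2, 0.7, -0.4]
width: 0.32
grip_force: 80.1
time: 15.5
tool_pos: [0.5264, 0.4079, 0.3434]
tcp_rot: [0.691, 3.064, 0.001]
wrist_force: [0.1, 1.1, -1.1]
width: 0.318
grip_force: 80.4
pos sd mm [0.32 0.17 0.71]
mean [0.52692089 0.40815841 0.34454415] 15.5
shift tool mm [-0.2  1.   3.5]
tool y yaw 64.58 x yaw 154.58 tilt z [ 0.0024  0.0018 -1.    ]
stand centre/hole corners px [[317.69434714 238.44230263]] [[388.0, 256.0], [299.0, 303.0], [338.0, 166.0], [245.0, 220.0]]
180 ........................................................................................................................
184 ........................................................................................................................
188 ........................................................................................................................
192 ........................................................................................................................
196 .................................
[... 2262 characters left out ...]
kkkkkkkkkkkkkkkkkkkkkkkkkkk................................................
272 gggkgggggggkggggk.........................kkkkkkkkkkkkkkkkkkkkkkkkkkkkkkkkk.............................................
276 kkkgkkkkggggggggkk......................kkkRRRRRRRRRRRRRRRRRRRRRRRRRRRRRRRkkk...........................................
280 kggkggggggkkgkkgggk....................kkkRRRRRRRRRRRRRRRRRRRRRRRRRRRRRRRRRkkk..........................................
284 gkkkkkggkggkkggkgkgk.................kgkkRRRRRRRRRRRRRRRRRRRRRRRRRRRRRRRRRRRkkk.........................................
288 kkggggggkkgkkggggkgkkg..............kkkkkRRRRRRRRRRRRRRRRRRRRRRRRRRRRRRRRRRRkkkkk.......................................
```

```bash
python3 -m jog '[{"dx":0,"dy":0.8,"dz":15,"ax":0,"ay":0,"az":0},{"dx":0,"dy":0,"dz":10,"ax":0,"ay":0,"az":0},{"dx":0,"dy":0,"dz":10,"ax":0,"ay":0,"az":0},{"dx":0,"dy":0,"dz":10,"ax":0,"ay":0,"az":0},{"dx":0,"dy":0,"dz":10,"ax":0,"ay":0,"az":0},{"dx":0,"dy":0,"dz":0,"ax":0,"ay":0,"az":0}]'; python3 -m jog '[{"dx":0,"dy":0,"dz":15,"ax":0,"ay":0,"az":0},{"dx":0,"dy":0,"dz":10,"ax":0,"ay":0,"az":0},{"dx":0,"dy":0,"dz":5,"ax":0,"ay":0,"az":0},{"dx":0,"dy":0,"dz":3,"ax":0,"ay":0,"az":0},{"dx":0,"dy":0,"dz":0,"ax":0,"ay":0,"az":0},{"dx":0,"dy":0,"dz":0,"ax":0,"ay":0,"az":0}]'
```

```text
time: 16.2
tool_pos: [0.5258, 0.4085, 0.2838]
tcp_rot: [-0.689, -3.062, 0.006]
wrist_force: [-0.5, -0.6, -2.3]
width: 0.322
grip_force: 80.4
time: 16.7
tool_pos: [0.5268, 0.4093, 0.2543]
tcp_rot: [0.689, 3.065, 0.0]
wrist_force: [-0.1, 0.4, -2.1]
width: 0.319
grip_force: 80.4
```

```bash
python3 -m jog '[{"dx":0,"dy":0,"dz":2.5,"ax":0,"ay":0,"az":0},{"dx":0,"dy":0,"dz":0,"ax":0,"ay":0,"az":0},{"dx":0,"dy":0,"dz":0,"ax":0,"ay":0,"az":0}]'; python3 -m jog '[{"dx":0,"dy":0,"dz":0,"ax":0,"ay":0,"az":0},{"dx":0,"dy":0,"dz":0,"ax":0,"ay":0,"az":0},{"dx":0,"dy":0,"dz":0,"ax":0,"ay":0,"az":0},{"dx":0,"dy":0,"dz":0,"ax":0,"ay":0,"az":0},{"dx":0,"dy":0,"dz":0,"ax":0,"ay":0,"az":0},{"dx":0,"dy":0,"dz":0,"ax":0,"ay":0,"az":0},{"dx":0,"dy":0,"dz":-20,"ax":0,"ay":0,"az":0},{"dx":0,"dy":0,"dz":-30,"ax":0,"ay":0,"az":0},{"dx":0,"dy":0,"dz":-40,"ax":0,"ay":0,"az":0},{"dx":0,"dy":0,"dz":-40,"ax":0,"ay":0,"az":0},{"dx":0,"dy":0,"dz":-20,"ax":0,"ay":0,"az":0},{"dx":0,"dy":0,"dz":0,"ax":0,"ay":0,"az":0},{"dx":0,"dy":0,"dz":0,"ax":0,"ay":0,"az":0}]' 1
python3 - <<'E'
from h import *
s,c=shoot("w8",4); im=c["img"]; R,t=tool(s); go(s,t)
q,a=blob(im,(0,120,60),(8,255,255),(260,120,400,320)); print("red",cv2.boundingRect(q),a)
H=np.array([[i*.018,j*.014,z] for z in(.06,.125) for i in(1,-1) for j in(1,-1)]); a=np.radians(154)
H[:,:2]=H[:,:2]@np.array([[np.cos(a),np.sin(a)],[-np.sin(a),np.cos(a)]])+[.5298,.407]
print("pred",cv2.boundingRect(proj(c,H,s).astype('f4')),"collar pred",proj(c,[[.5298,.407,.06]],s))
ascii(im,250,410,160,300,2,4)
E
```

```text
time: 16.95
tool_pos: [0.527, 0.4094, 0.2523]
tcp_rot: [0.689, 3.064, 0.001]
wrist_force: [-0.4, 1.1, -1.4]
width: 0.315
grip_force: 80.7
time: 18.03
tool_pos: [0.5271, 0.4096, 0.4044]
tcp_rot: [0.689, 3.062, 0.006]
wrist_force: [-0.6, 0.2, -1.1]
width: 1.004
grip_force: 0.0
pos sd mm [0.37 0.27 1.9 ]
mean [0.52656053 0.40913269 0.40152439] 18.0333
shift tool mm [0. 0. 0.]
tool y yaw 64.64 x yaw 154.64 tilt z [-1.e-04 -0.e+00 -1.e+00]
red (297, 198, 45, 74) 2960
pred (295, 195, 46, 78) collar pred [[317.05557072 218.49821357]]
160 ................................................................................
164 ................................................................................
168 ................................................................................
172 ................................................................................
176 ................................................................................
180 ................................................................................
184 .....................................................
[... 1707 characters left out ...]
....................
268 kkk......................RRRRRRRRRRRRRRRRRRRR...................................
272 kkkk............................................................................
276 kkkkk...........................................................................
280 kkkkkk..........................................................................
284 kkkkkkk.....................................................................gggg
288 kkkkkkkkg..............................................................ggggggggg
292 kkkkkkkkk............................................................ggggggggggg
296 kkkkkkkkkkg.....................................................gggggggggggggggg
```

The driver is back upright in the stand: the red outline is (297,198,45,74), against a predicted (295,195,46,78). Next, the cover.

```bash
python3 -m jog '[{"dx":0,"dy":0,"dz":0,"ax":0,"ay":0,"az":6.95},{"dx":0,"dy":0,"dz":0,"ax":0,"ay":0,"az":6.95},{"dx":0,"dy":0,"dz":0,"ax":0,"ay":0,"az":6.95},{"dx":0,"dy":0,"dz":0,"ax":0,"ay":0,"az":6.95},{"dx":0,"dy":0,"dz":0,"ax":0,"ay":0,"az":6.95},{"dx":0,"dy":0,"dz":0,"ax":0,"ay":0,"az":6.95},{"dx":0,"dy":0,"dz":0,"ax":0,"ay":0,"az":6.95},{"dx":0,"dy":0,"dz":0,"ax":0,"ay":0,"az":6.95},{"dx":0,"dy":0,"dz":0,"ax":0,"ay":0,"az":6.95}]' && python3 -m jog '[{"dx":-37.8,"dy":-4,"dz":0,"ax":0,"ay":0,"az":0},{"dx":-37.8,"dy":-4,"dz":0,"ax":0,"ay":0,"az":0},{"dx":-37.8,"dy":-4,"dz":0,"ax":0,"ay":0,"az":0},{"dx":-37.8,"dy":-4,"dz":0,"ax":0,"ay":0,"az":0},{"dx":-37.8,"dy":-4,"dz":0,"ax":0,"ay":0,"az":0},{"dx":-37.8,"dy":-4,"dz":0,"ax":0,"ay":0,"az":0},{"dx":-37.8,"dy":-4,"dz":0,"ax":0,"ay":0,"az":0},{"dx":-37.8,"dy":-4,"dz":0,"ax":0,"ay":0,"az":0},{"dx":-37.8,"dy":-4,"dz":0,"ax":0,"ay":0,"az":0},{"dx":-37.8,"dy":-4,"dz":0,"ax":0,"ay":0,"az":0},{"dx":-37.8,"dy":-4,"dz":0,"ax":0,"ay":0,"az":0},{"dx":-37.8,"dy":-4,"dz":0,"ax":0,"ay":0,"az":0},{"dx":-37.8,"dy":-4,"dz":0,"ax":0,"ay":0,"az":0},{"dx":-37.8,"dy":-4,"dz":0,"ax":0,"ay":0,"az":0},{"dx":-37.8,"dy":-4,"dz":0,"ax":0,"ay":0,"az":0},{"dx":0,"dy":0,"dz":0,"ax":0,"ay":0,"az":0},{"dx":0,"dy":0,"dz":0,"ax":0,"ay":0,"az":0},{"dx":0,"dy":0,"dz":0,"ax":0,"ay":0,"az":0}]'
python3 - <<'E'
from h import *
s,c=shoot("w9",4); im=c["img"]; R,t=tool(s)
u=proj(c,[.4862,-.160,.094],s)[0].astype(int); print("bar px",u)
m=cv2.inRange(im,(0,0,0),(60,60,60)); x0,y0=u-[45,70]; sub=m[y0:y0+140,x0:x0+90]
n,l,st,ce=cv2.connectedComponentsWithStats(sub); k=l[70,45]; print(k,st[k])
q=np.argwhere(l==k)[:,::-1]+[x0,y0]
P=plane(c,cv2.convexHull(q.astype('f4'))[:,0],.094,s)[:,:2]*1e3; r=cv2.minAreaRect(P.astype('f4')); print("bar",r)
for lo,roi in(("L",(u[0]-60,u[1]-130,u[0]+60,u[1]-40)),("R",(u[0]-60,u[1]+40,u[0]+60,u[1]+130))):
    q,a=blob(im,(18,120,60),(36,255,255),roi); P=plane(c,cv2.convexHull(q)[:,0],.0735,s)[:,:2]*1e3; print(lo,cv2.minAreaRect(P.astype('f4')),a)
go(s,[r[0][0]/1e3,r[0][1]/1e3,.243])
E
```

```text
time: 18.98
tool_pos: [0.5264, 0.409, 0.3992]
tcp_rot: [-2.187, -2.255, 0.006]
wrist_force: [0.2, 0.6, -0.2]
width: 1.002
grip_force: 0.0
time: 20.48
tool_pos: [0.4871, -0.1595, 0.4002]
tcp_rot: [-2.18, -2.258, 0.001]
wrist_force: [0.3, 0.9, 0.5]
width: 0.996
grip_force: 0.0
pos sd mm [0.16 0.45 0.31]
mean [ 0.48731828 -0.15876675  0.40062824] 20.4833
bar px [316 227]
1 [  36   27   18   76 1331]
bar ((485.3632507324219, -156.83169555664062), (12.058554649353027, 54.771907806396484), 1.7105402946472168)
L ((483.5181579589844, -107.17973327636719), (20.55949592590332, 43.88316345214844), 88.70518493652344) 1326
R ((486.96868896484375, -210.5655517578125), (23.360984802246094, 44.826805114746094), 88.95020294189453) 1213
shift tool mm [  1.8  -1.6 157.6]
tool y yaw 2.13 x yaw 92.13 tilt z [-0.0018  0.0012 -1.    ]
```

```bash
python3 -m jog '[{"dx":0,"dy":-1.7,"dz":30,"ax":0,"ay":0,"az":0},{"dx":0,"dy":0,"dz":35,"ax":0,"ay":0,"az":0},{"dx":0,"dy":0,"dz":35,"ax":0,"ay":0,"az":0},{"dx":0,"dy":0,"dz":30,"ax":0,"ay":0,"az":0},{"dx":0,"dy":0,"dz":17,"ax":0,"ay":0,"az":0},{"dx":0,"dy":0,"dz":10,"ax":0,"ay":0,"az":0},{"dx":0,"dy":0,"dz":0,"ax":0,"ay":0,"az":0},{"dx":0,"dy":0,"dz":0,"ax":0,"ay":0,"az":0}]'; python3 -m jog '[{"dx":0,"dy":0,"dz":0,"ax":0,"ay":0,"az":0},{"dx":0,"dy":0,"dz":0,"ax":0,"ay":0,"az":0},{"dx":0,"dy":0,"dz":0,"ax":0,"ay":0,"az":0},{"dx":0,"dy":0,"dz":0,"ax":0,"ay":0,"az":0},{"dx":0,"dy":0,"dz":0,"ax":0,"ay":0,"az":0},{"dx":0,"dy":0,"dz":0,"ax":0,"ay":0,"az":0},{"dx":0,"dy":0,"dz":0,"ax":0,"ay":0,"az":0},{"dx":0,"dy":0,"dz":0,"ax":0,"ay":0,"az":0}]' 0 80
```

```text
time: 21.35
tool_pos: [0.4862, -0.1591, 0.245]
tcp_rot: [2.179, 2.263, 0.0]
wrist_force: [-0.4, -0.9, 0.6]
width: 0.998
grip_force: 0.0
time: 22.02
tool_pos: [0.4861, -0.1598, 0.2454]
tcp_rot: [2.18, 2.261, 0.001]
wrist_force: [-0.6, 1.4, 4.1]
width: 0.142
grip_force: 78.9
```

```bash
python3 -m jog '[{"dx":0,"dy":0,"dz":-3,"ax":0,"ay":0,"az":0},{"dx":0,"dy":0,"dz":-5,"ax":0,"ay":0,"az":0},{"dx":0,"dy":0,"dz":-5,"ax":0,"ay":0,"az":0},{"dx":0,"dy":0,"dz":-5,"ax":0,"ay":0,"az":0},{"dx":0,"dy":0,"dz":-5,"ax":0,"ay":0,"az":0},{"dx":0,"dy":0,"dz":0,"ax":0,"ay":0,"az":0}]'; python3 -m jog '[{"dx":0,"dy":0,"dz":-10,"ax":0,"ay":0,"az":0},{"dx":0,"dy":0,"dz":-15,"ax":0,"ay":0,"az":0},{"dx":0,"dy":0,"dz":-20,"ax":0,"ay":0,"az":0},{"dx":0,"dy":0,"dz":-20,"ax":0,"ay":0,"az":0},{"dx":0,"dy":0,"dz":-12,"ax":0,"ay":0,"az":0},{"dx":0,"dy":0,"dz":0,"ax":0,"ay":0,"az":0},{"dx":0,"dy":0,"dz":0,"ax":0,"ay":0,"az":0}]'
```

```text
time: 22.52
tool_pos: [0.4862, -0.1598, 0.2689]
tcp_rot: [2.179, 2.26, 0.001]
wrist_force: [-0.1, 0.5, -3.6]
width: 0.138
grip_force: 78.2
time: 23.1
tool_pos: [0.486, -0.1597, 0.3455]
tcp_rot: [2.179, 2.26, 0.001]
wrist_force: [-0.5, -1.3, -3.5]
width: 0.147
grip_force: 78.3
```

```bash
python3 -m jog '[{"dx":15,"dy":3,"dz":0,"ax":0,"ay":0,"az":0},{"dx":31,"dy":5.3,"dz":0,"ax":0,"ay":0,"az":0},{"dx":33,"dy":5.5,"dz":0,"ax":0,"ay":0,"az":0},{"dx":33,"dy":5.5,"dz":0,"ax":0,"ay":0,"az":0},{"dx":33,"dy":5.5,"dz":0,"ax":0,"ay":0,"az":0},{"dx":33,"dy":5.5,"dz":0,"ax":0,"ay":0,"az":0},{"dx":33,"dy":5.5,"dz":0,"ax":0,"ay":0,"az":0},{"dx":33,"dy":5.5,"dz":0,"ax":0,"ay":0,"az":0},{"dx":33,"dy":5.5,"dz":0,"ax":0,"ay":0,"az":0},{"dx":33,"dy":5.5,"dz":0,"ax":0,"ay":0,"az":0},{"dx":31,"dy":5.3,"dz":0,"ax":0,"ay":0,"az":0},{"dx":20,"dy":4,"dz":0,"ax":0,"ay":0,"az":0},{"dx":13.6,"dy":2.3,"dz":0,"ax":0,"ay":0,"az":0},{"dx":0,"dy":0,"dz":0,"ax":0,"ay":0,"az":0},{"dx":0,"dy":0,"dz":0,"ax":0,"ay":0,"az":0}]'; python3 -m jog '[{"dx":0,"dy":0,"dz":15,"ax":0,"ay":0,"az":0},{"dx":0,"dy":0,"dz":25,"ax":0,"ay":0,"az":0},{"dx":0,"dy":0,"dz":25,"ax":0,"ay":0,"az":0},{"dx":0,"dy":0,"dz":25,"ax":0,"ay":0,"az":0},{"dx":0,"dy":0,"dz":20,"ax":0,"ay":0,"az":0},{"dx":0,"dy":0,"dz":15,"ax":0,"ay":0,"az":0},{"dx":0,"dy":0,"dz":0,"ax":0,"ay":0,"az":0},{"dx":0,"dy":0,"dz":0,"ax":0,"ay":0,"az":0},{"dx":0,"dy":0,"dz":0,"ax":0,"ay":0,"az":0}]'
```

```text
time: 24.35
tool_pos: [0.5355, 0.2172, 0.3431]
tcp_rot: [-2.178, -2.263, 0.005]
wrist_force: [-0.3, 0.4, -3.1]
width: 0.144
grip_force: 78.3
time: 25.1
tool_pos: [0.5365, 0.2163, 0.2205]
tcp_rot: [2.181, 2.26, 0.001]
wrist_force: [0.5, 0.2, -3.2]
width: 0.144
grip_force: 78.3
```

Bottom edge is about 29 mm above the bench. I'll descend slowly to contact.

```bash
python3 -m jog '[{"dx":0,"dy":0,"dz":7,"ax":0,"ay":0,"az":0},{"dx":0,"dy":0,"dz":6,"ax":0,"ay":0,"az":0},{"dx":0,"dy":0,"dz":5,"ax":0,"ay":0,"az":0},{"dx":0,"dy":0,"dz":3,"ax":0,"ay":0,"az":0},{"dx":0,"dy":0,"dz":2,"ax":0,"ay":0,"az":0},{"dx":0,"dy":0,"dz":0,"ax":0,"ay":0,"az":0},{"dx":0,"dy":0,"dz":0,"ax":0,"ay":0,"az":0}]'; python3 -m jog '[{"dx":0,"dy":0,"dz":1,"ax":0,"ay":0,"az":0},{"dx":0,"dy":0,"dz":1,"ax":0,"ay":0,"az":0},{"dx":0,"dy":0,"dz":0,"ax":0,"ay":0,"az":0},{"dx":0,"dy":0,"dz":0,"ax":0,"ay":0,"az":0}]'
```

```text
time: 25.68
tool_pos: [0.5359, 0.2171, 0.1965]
tcp_rot: [-2.18, -2.262, 0.001]
wrist_force: [1.2, 0.3, -3.0]
width: 0.147
grip_force: 78.4
time: 26.02
tool_pos: [0.5362, 0.2172, 0.1954]
tcp_rot: [2.18, 2.261, 0.001]
wrist_force: [-1.7, -0.4, 3.7]
width: 0.143
grip_force: 79.2
```

Contact is made: the force went from -3 to +3.7 N. I release and rise.

```bash
python3 -m jog '[{"dx":0,"dy":0,"dz":0,"ax":0,"ay":0,"az":0},{"dx":0,"dy":0,"dz":0,"ax":0,"ay":0,"az":0},{"dx":0,"dy":0,"dz":0,"ax":0,"ay":0,"az":0},{"dx":0,"dy":0,"dz":0,"ax":0,"ay":0,"az":0},{"dx":0,"dy":0,"dz":0,"ax":0,"ay":0,"az":0},{"dx":0,"dy":0,"dz":0,"ax":0,"ay":0,"az":0},{"dx":0,"dy":0,"dz":0,"ax":0,"ay":0,"az":0},{"dx":0,"dy":0,"dz":-10,"ax":0,"ay":0,"az":0},{"dx":0,"dy":0,"dz":-25,"ax":0,"ay":0,"az":0},{"dx":0,"dy":0,"dz":-40,"ax":0,"ay":0,"az":0},{"dx":0,"dy":0,"dz":-40,"ax":0,"ay":0,"az":0},{"dx":0,"dy":0,"dz":-40,"ax":0,"ay":0,"az":0},{"dx":0,"dy":0,"dz":-40,"ax":0,"ay":0,"az":0},{"dx":0,"dy":0,"dz":-30,"ax":0,"ay":0,"az":0},{"dx":0,"dy":0,"dz":0,"ax":0,"ay":0,"az":0},{"dx":0,"dy":0,"dz":0,"ax":0,"ay":0,"az":0}]' 1
python3 - <<'E'
from h import *
s,c=shoot("w10",2)
E
```

```text
time: 27.35
tool_pos: [0.5365, 0.2173, 0.424]
tcp_rot: [2.178, 2.259, 0.01]
wrist_force: [0.1, -0.1, -0.5]
width: 1.001
grip_force: 0.0
pos sd mm [0.32 0.12 1.36]
mean [0.53621083 0.21715393 0.42262464] 27.35
```

View pics/w10.png

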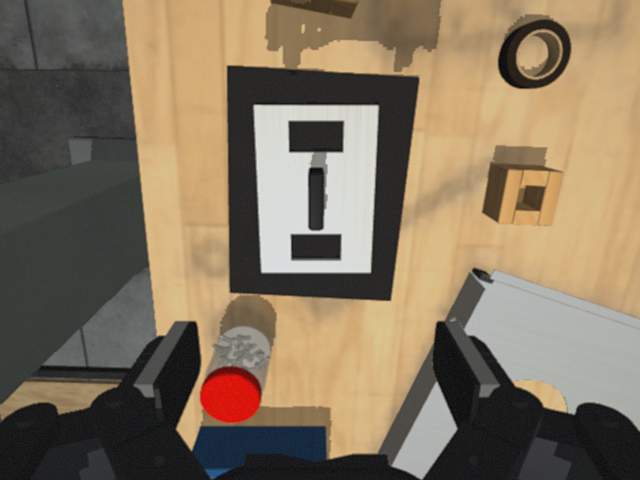

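The cover lies flat at about (316,188), grip up, in the middle of the mat (corners (228,66) to (390,300)). The jar and tape have not moved, and the gripper is clear of everything. I hand the job in.

```bash
python3 -c "
from workcell import bot
print(bot.finish_job())"
```

```text
the job is handed in; nothing more can be done
None
```

I handed the job in at about 27 s: both fasteners are turned to about 1.5 rad, the driver is upright in its stand, and the cover lies flat, grip up, in the middle of the mat; no verdict came back.

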